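# Unstop the leaning pantry jar and put in the desiccant

### The arm

A 6-joint arm with a two-finger parallel gripper is mounted at the origin on the work surface. World frame = base frame: x ahead of the robot, y to its left, z up, the work surface at z = 0. Lengths are in m, angles in rad, forces in N, time in s.
With the tool pointing down it reaches from about 0.375 to 0.9 m from the base axis. Payload 3.1 kg.
Tool frame: the origin (TCP) lies at the very end of the fingers, on their centre line; the grasp point (between the pads) lies 19 mm behind it; z points along the fingers, y is the line along which they close (so a half turn about z gives the same grasp; the last joint's range is limited). The gripper opens to 87 mm and grips with 3 to 60 N. Pads are 19 mm wide; open, the fingers measure 117 mm over their backs; the gripper's body (75 mm by 190 mm) begins 51 mm behind the grasp point.
Start: joints at [1.095, 0.527, 1.433, -0, 1.181, -0.178], TCP at [0.183, 0.598, 0.223] pointing down, gripper open.
Joint ranges: [-3.08, 3.08], [-0.75, 2.2], [0.22, 2.44], [-1.43, 4.57], [0, 2.65], [-2.85, 2.85]. Speed limits (rad/s): [2.79, 2.79, 3.14, 3.14, 3.14, 3.14].

### API

Orientations are given as a unit quaternion [x, y, z, w].
In Python, from bench import get_obs, read_camera, hand_in gives the robot as it stands.
- The arm moves only by the tool jog_arm, never from a script. Its argument "increments" is text: rows parted by semicolons, each of 4 numbers parted by spaces: the shift along the tool's x, y, z scaled (see below), then the turn about the tool's z scaled (see below). In form: x y z spin; .... A call has 1 to 12 rows; each row is the pose to reach, as a shift and turn from the pose commanded when the call began, along the tool's axes at that moment; what a row does not reach only later rows make up. The controller multiplies each number of a shift by 50 cm and each number of a turn by 30 degrees. A row lasts 1/8 s, in which the tool goes at most 62.5 mm and 10.7 degrees, less where a joint would pass 70% of its speed; a pose out of reach is approached as far as the arm can. A call with a number of a shift or a turn outside -1 to 1 is refused whole. A call with a gripper value outside its range is refused whole. "grip" is the opening, from 0 (shut) to 1 (fully open), set as the call begins (left out, the last holds). The fingers move at their own pace and stop on an object; "grip_force" is the grip in N (left out, the last holds). Time passes only in rows, so rows that repeat a pose let the fingers close. It gives the time, the measured TCP pose, the force, the opening and the grip force at its end, in the units of the state.
- get_obs(): the state, without advancing time (a new reading comes with each control period).
- read_camera(name): name is "side" or "top" or "wrist"; returns a dict with "image" (480x640x3 uint8, red, green, blue), "intrinsics" (3x3 intrinsics, pixels), "pose" (4x4, takes a point from camera to world coordinates); the wrist camera has in their place "tool_from_camera" (4x4, takes a point from camera to tool coordinates, whose origin is the TCP and whose axes are the flange's). Camera axes: x right, y up, looking along -z (the intrinsics and any distortion apply to the point x, -y, -z); pixel columns grow to the right and rows downward; lengths in m; the calibration is good to about 2 mm. The wrist camera is an equidistant fisheye: a pixel r from the principal point sees the ray r / f radians off the axis. A picture is of the moment at which its call begins: read the wrist's pose just before it. There is no depth.
- hand_in(): hands the job in; it is judged then, once.
The state is a dict: "t": time; "q": joint angles; "qd": joint speeds; "joint_efforts": joint torques, N m; "tcp_pos": TCP position; "tcp_rot": TCP orientation; "force": force on the tool from outside, world axes, zero at the start; "moment": the same for the moment, N m; "gripper_width": opening from 0.0 (shut) to 1.0 (fully open); "grasp_force": force on a finger pad.
Only numpy, scipy, OpenCV 4.12 (cv2) and the standard library are available. Lean on these libraries where they do the work, as an engineer would, in place of code of your own. Each camera call takes 0.05 s, during which the arm holds its last target. There are 200 camera calls.

### The job

Get the leaning storage jar ready for refilling: work its tapered stopper out by rocking it side to side while easing it up, so that the jar itself stays down in its wooden cradle. Stand the stopper upright on the steel tray, and drop the small black desiccant canister into the open jar. Leave everything else where it stands.

Things in the scene. Friction and masses are not known exactly. Their poses are not given: they have to be found in the camera images.
- jar (a joint): how far (m) the glass jar has been drawn up out of its cradle along its own leaning axis; 0 = fully down. Only its weight and a little friction (together about 16 N along the axis) keep it down; it cannot turn or tip in the cradle.
- jar_mouth (a point): centre of the rim of the clear glass jar leaning in a wooden cradle. z: the jar's axis out of the mouth, 30 deg from vertical, the mouth leaning towards the robot's side; y: level, left-right across the jar; x: fore-aft. Jar 170 long; body 100 outer dia, walls 5, for 112 from its base, narrowing to a neck 62 outer, 52 inner dia, 35 long.
- neck_pivot (a point): point on the jar's axis 10 below the rim (axes as the mouth's). Level with it two sprung cork linings on the +y and -y sides of the neck squeeze the stopper (about 18 N each). It rocks about this point, turning about the x axis, with room for 12 deg each way. With the stopper out they leave a way 26 wide.
- stopper: stopper in the jar mouth, about 70 g: cork plug 36 dia at the bottom, 44 dia at 44 above; neck 26 dia, 8 long; round wooden knob 34 dia from 52 to 84. Origin: centre of the plug's bottom; z: up through the knob. Starts coaxial with the jar, bottom 27 below the rim; free once risen about 17.
- stopper_knob (a point): middle of the knob, 68 above the stopper's bottom. A straight pull needs 30 to 50 N, so draws the jar up too. Rocked to and fro about the jar's x axis it slips up easily if its rise (mm) in a swing stays well below 17 x swing angle (rad), e.g. 4 mm in 0.38 rad; about the y axis likewise, below 11 x the angle.
- tray: shallow square steel tray, 150 x 150, rim 16 tall, walls and floor 4 thick, fixed to the table. Origin at the centre of its underside on the table; z up.
- canister: small black plastic desiccant canister with a grey band, cylinder 22 dia x 45 tall, 25 g, standing on the table. Origin at centre of its underside, z axis along the cylinder.
- canister_center (a point): the middle of the canister, 22.5 above its origin.
- shaker: bystander: amber glass shaker with steel top, 42 dia x 100 tall, loose; origin at centre of its underside.
- tin_low: bystander: low tin, 84 dia x 45 tall, loose; origin at centre of its underside.
- tin_tall: bystander: tall tin, 74 dia x 110 tall, loose; origin at centre of its underside.
- nut_tub: bystander: big orange tub with red lid, 100 dia x 150 tall, loose; origin at centre of its underside.
- tape: bystander: cardboard tape core standing on its end, ring 90 outer dia x 48 tall, loose; origin at centre of its underside.
- carton: bystander: small closed cardboard carton 60 x 90 x 50 tall, loose; origin at centre of its underside.
Not all that is in view belongs to the job. Several things have the shape of the canister; the one meant has the colours described above.

How it is judged:
On the way, in this order (a step that is already met when the one before it is completed fails the run):
1. the stopper is rocked at least 3 degrees out of line with the jar while still in the neck (angle between the z axis of stopper and the z axis of jar_mouth, either way round above 0.05 rad and z of stopper in the frame of jar_mouth below -0.012 m and distance between stopper and jar_mouth below 0.05 m), for 0.02 s.
2. the stopper is clear of the jar's mouth (distance between stopper and jar_mouth above 0.05 m), for 0.1 s.
At the end, for the whole second after the job is handed in: The stopper stands upright on its narrow end (within 9 degrees) on the tray's floor, its centre within 70 mm of the tray's centre each way, at rest; the canister lies at rest inside the jar, its middle at least 50 mm below the rim; the jar is down in its cradle (within 4 mm) (z of canister_center in the frame of jar_mouth between -0.17 and -0.05 m and x of canister_center in the frame of jar_mouth between -0.05 and 0.05 m and y of canister_center in the frame of jar_mouth between -0.05 and 0.05 m and x of stopper in the frame of tray between -0.07 and 0.07 m and y of stopper in the frame of tray between -0.07 and 0.07 m and angle between stopper's own z axis and vertical below 0.15 rad and height (world z) of stopper below 0.012 m and linear speed of stopper below 0.02 m/s and linear speed of canister below 0.03 m/s and value of joint jar below 0.004 m); the robot touches nothing.
It fails at once if the jar is drawn up more than 8 mm out of its cradle (value of joint jar above 0.008 m).
It fails at once if a bystander is moved more than 30 mm (distance of any of shaker, tin_low, tin_tall, nut_tub, tape, carton from where it was at the start of the episode above 0.03 m).
It also fails if it takes over 72 s, if anything falls off the work surface, if the arm or the gripper's body presses on something with over 40 N, if the wrist force passes 120 N, or if a joint passes its speed limit or range.

## Working session

There is one attempt and no reset: what is moved stays moved. The work goes in short steps, Python scripts to look and compute and a tool call to move; the robot and the scene stay as the last step left them, time stands still between calls to the robot, and variables do not carry over. Pictures are saved under pics/ and viewed, at most 10 in all, crops included, and the job is handed in when it is done.

Besides the shell and the picture viewer there is one more tool, called after "Request:" by a JSON object that holds its "name" and its "arguments", one argument or row to a line. jog_arm: Moves the arm, as the interface text tells. Shifts and turns lie within -1 to 1; 1 stands for 50 cm of shift or 30 degrees of turn. Its arguments: {"type":"object","properties":{"increments":{"type":"string"},"grip":{"type":"number"},"grip_force":{"type":"number"}},"required":["increments"]}

```bash
mkdir -p pics; ls
python3 - <<'E'
from bench import *
import cv2,numpy as np
print(get_obs())
for n in ["side","top","wrist"]:
    c=read_camera(n); cv2.imwrite(f"pics/{n}0.png",c["image"][:,:,::-1])
    print(n,np.round(c["intrinsics"],1).tolist(),np.round(c.get("pose",c.get("tool_from_camera")),4).tolist(), [k for k in c])
E
```

```text
pics
{'t': 0.0, 'q': array([ 1.09547924e+00,  5.28448308e-01,  1.43391096e+00, -3.72133054e-05,
        1.18137569e+00, -1.78497894e-01]), 'qd': array([-0.00091211,  0.00057585, -0.0001225 ,  0.00055405,  0.00108248,
        0.00151872]), 'joint_efforts': array([-8.30719864e-05, -4.40043390e+01, -1.76590794e+01,  6.29841350e-02,
        5.83103439e-02, -1.62269948e-04]), 'tcp_pos': array([0.18243976, 0.59701308, 0.22157985]), 'tcp_rot': array([ 1.47858308e-01,  9.89007974e-01, -1.01994576e-03, -3.27668082e-04]), 'force': array([ 0.24992148, -0.59576278,  0.27130624]), 'moment': array([-0.02955589, -0.00636598,  0.02843925]), 'grasp_force': 0.0, 'gripper_width': 1.003169608071208}
side [[467.2, 0.0, 314.0], [0.0, 467.2, 247.9], [0.0, 0.0, 1.0]] [[0.7768, 0.4582, -0.432, 0.2233], [-0.6296, 0.579, -0.518, -0.4388], [0.0128, 0.6744, 0.7383, 0.7673], [0.0, 0.0, 0.0, 1.0]] ['image', 'intrinsics', 'pose']
top [[495.2, 0.0, 311.8], [0.0, 495.2, 240.4], [0.0, 0.0, 1.0]] [[-0.0243, 0.9857, -0.1669, 0.4029], [-0.9991, -0.0298, -0.0306, -0.006], [-0.0351, 0.166, 0.9855, 1.1078], [0.0, 0.0, 0.0, 1.0]] ['image', 'intrinsics', 'pose']
wrist [[371.6, 0.0, 323.5], [0.0, 371.6, 244.0], [0.0, 0.0, 1.0]] [[0.0009, 0.961, 0.2764, 0.0768], [1.0, -0.0006, -0.0011, 0.0002], [-0.0009, 0.2764, -0.961, -0.162], [0.0, 0.0, 0.0, 1.0]] ['image', 'intrinsics', 'tool_from_camera']
```

View pics/side0.png

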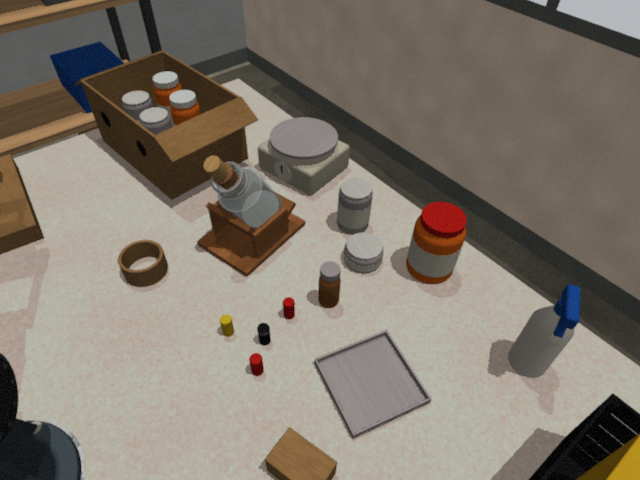

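View pics/top0.png

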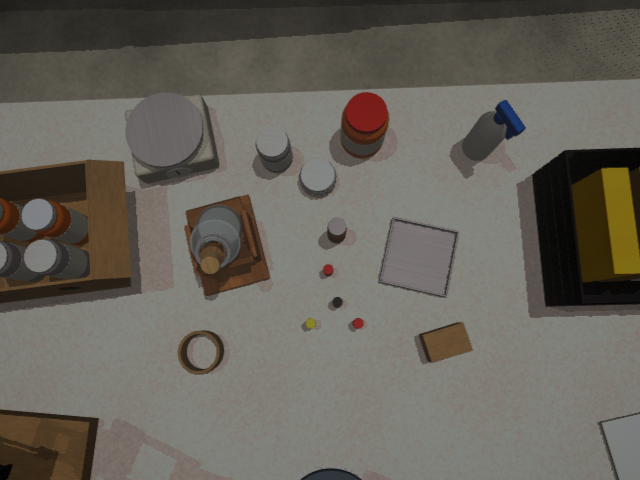

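The side view shows the stopper knob at about (219,168), the black canister at (264,334) and the tray near (372,382). The top view shows the knob at about (210,258), the canister at (337,302) and the tray at (419,257). I'll zoom in on both for exact pixels.

Run:
```python
import cv2,numpy as np
t=cv2.imread("pics/top0.png");s=cv2.imread("pics/side0.png")
a=cv2.resize(t[190:300,175:275],None,fx=4,fy=4,interpolation=2)   # 400x440
b=cv2.resize(s[145:255,195:295],None,fx=4,fy=4,interpolation=2)
o=np.hstack([a,b])
for i in range(0,100,10):
  for k in (0,400):
    cv2.line(o,(k+4*i,0),(k+4*i,6 if i%50 else 14),(0,255,0),1)
for j in range(0,110,10): 
  for k in (0,400): cv2.line(o,(k,4*j),(k+6,4*j),(0,255,0),1)
cv2.imwrite("pics/z.png",o)
```

```text
(no output)
```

View pics/z.png

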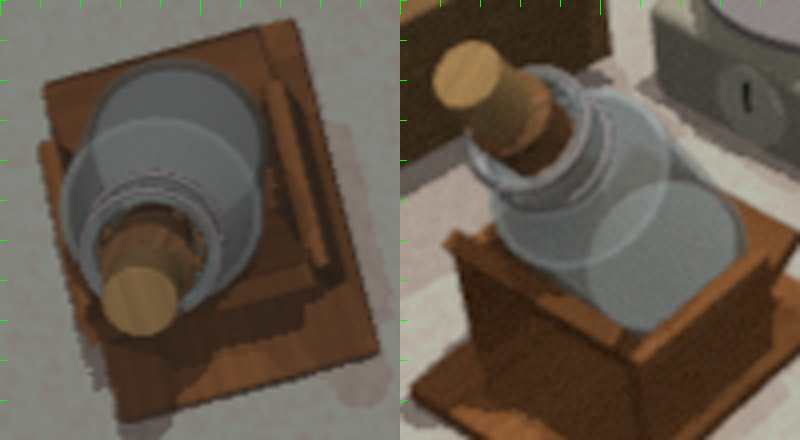

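```bash
cat > geo.py <<'E'
import numpy as np,cv2
from bench import get_obs,read_camera
from scipy.optimize import least_squares
from scipy.spatial.transform import Rotation as R
CAL={"side":(467.2,314.0,247.9,np.array([[0.7768,0.4582,-0.432,0.2233],[-0.6296,0.579,-0.518,-0.4388],[0.0128,0.6744,0.7383,0.7673]])),
"top":(495.2,311.8,240.4,np.array([[-0.0243,0.9857,-0.1669,0.4029],[-0.9991,-0.0298,-0.0306,-0.006],[-0.0351,0.166,0.9855,1.1078]]))}
def proj(n,p):
    f,cx,cy,T=CAL[n]; c=T[:,:3].T@(np.asarray(p)-T[:,3]); return np.array([cx-f*c[0]/c[2],cy+f*c[1]/c[2]])
def onz(n,u,v,z):
    f,cx,cy,T=CAL[n]; d=T[:,:3]@[(u-cx)/f,-(v-cy)/f,-1]; return T[:,3]+d*(z-T[2,3])/d[2]
def tri(ps,pt):
    r=least_squares(lambda p:np.r_[proj("side",p)-ps,proj("top",p)-pt],[.6,.2,.15]); return r.x,np.round(r.fun,1)
E
python3 - <<'E'
from geo import *
print("knobtop",*tri((211.9,163.1),(209.6,264.4)))
print("rim",*tri((226.6,177.1),(212.4,251.1)))
c=[onz("top",175+x/4-.4,190+y/4-.4,.012) for x,y in [(43,85),(293,20),(378,355),(120,420)]]
print(np.round(c,4)); 
for a,b in [(3,0),(2,1),(0,1),(3,2)]:
    d=c[b]-c[a]; print(np.degrees(np.arctan2(d[1],d[0])),np.hypot(*d[:2]))
t=[onz("top",*p,.016) for p in [(394,219),(458,232),(446,296),(379,283)]]; print("tray",np.mean(t,0),np.round(t,3))
for n,(u,v) in {"top":(337,302),"side":(264,334)}.items():
    im=cv2.imread(f"pics/{n}0.png")[v-14:v+15,u-14:u+15].max(2)
    m=(im<60); ys,xs=np.nonzero(m); print(n,xs.min()+u-14,xs.max()+u-14,ys.min()+v-14,ys.max()+v-14,xs.mean()+u-14,ys.mean()+v-14,m.sum())
    print(im[4:25:1,4:25].tolist() if n=="top" else "")
print(onz("top",337,302,.0225),onz("side",264,334,.0225))
E
```

```text
knobtop [0.51248241 0.20138395 0.24702363] [-0.8  0.2  0.3 -0.7]
rim [0.54255491 0.20941386 0.195272  ] [ 0.1 -0.  -0.   0.1]
[[0.6658 0.3159 0.012 ]
 [0.6993 0.172  0.012 ]
 [0.5058 0.1251 0.012 ]
 [0.4736 0.2692 0.012 ]]
13.655236003121825 0.1977967961708276
13.637148151750447 0.1991300911750861
-76.8910220179255 0.14771891355576064
-77.40853428873031 0.14767478765892963
tray [ 0.54316284 -0.2082657   0.016     ] [[ 0.631 -0.157  0.016]
 [ 0.597 -0.297  0.016]
 [ 0.456 -0.261  0.016]
 [ 0.489 -0.117  0.016]]
top 333 341 297 307 336.8974358974359 301.9230769230769 78
[[131, 131, 131, 133, 133, 133, 132, 131, 132, 130, 132, 133, 133, 131, 132, 134, 133, 134, 134, 133, 132], [131, 131, 134, 134, 133, 131, 133, 133, 131, 132, 132, 131, 132, 132, 132, 133, 134, 134, 134, 133, 131], [130, 131, 133, 134, 134, 133, 133, 132, 132, 133, 132, 131, 132, 132, 133, 133, 132, 133, 135, 133, 131], [131, 132, 132, 134, 134, 133, 133, 132, 131, 133, 133, 131, 131, 131, 133, 131, 131, 131, 134, 134, 131], [131, 134, 134, 132, 131, 131, 131, 130, 129, 124, 123, 123, 126, 131, 132, 131, 132, 131, 131, 
[... 1022 characters left out ...]
3, 120, 130, 131, 131, 128, 129, 131, 134], [131, 111, 97, 96, 93, 93, 93, 92, 93, 98, 99, 122, 130, 129, 130, 130, 131, 131, 131, 131, 134], [131, 134, 112, 100, 94, 94, 93, 92, 96, 123, 133, 133, 131, 128, 126, 130, 131, 131, 132, 134, 134], [131, 133, 133, 131, 109, 99, 99, 98, 122, 131, 133, 134, 131, 131, 131, 130, 132, 133, 134, 133, 131], [131, 131, 131, 132, 130, 131, 133, 133, 131, 131, 133, 134, 131, 131, 131, 131, 132, 132, 133, 131, 131], [131, 131, 131, 131, 131, 132, 134, 132, 132, 133, 135, 133, 132, 133, 131, 131, 130, 130, 132, 133, 133]]
side 258 269 324 344 263.60765550239233 333.8038277511962 209

[ 0.44925223 -0.02380499  0.0225    ] [ 0.45125615 -0.02614138  0.0225    ]
```

```bash
cat >> geo.py <<'E'
YJ=13.6; K=np.array([.5215,.204,.232]); A=np.array([-.5*np.cos(np.radians(YJ)),-.5*np.sin(np.radians(YJ)),np.sqrt(.75)])
M=K-.041*A; P=K-.051*A
def rows(cmd,tg):
    """cmd, tg: (x,y,z,yaw of tool y in deg) of the TCP"""
    w=np.radians(cmd[3]); o=[]
    for g in tg:
        d=np.array(g[:3])-cmd[:3]
        o.append("%.3f %.3f %.3f %.3f"%((-np.sin(w)*d[0]+np.cos(w)*d[1])/.5,(np.cos(w)*d[0]+np.sin(w)*d[1])/.5,-d[2]/.5,-(g[3]-cmd[3])/30))
    print("; ".join(o))
def knob(phi,d):
    a=R.from_euler("z",phi,degrees=True).apply(A); p=P+(.051+d)*a; return [*(p-[0,0,.019]),90+YJ+phi]
def yaw():
    o=get_obs(); r=R.from_quat(o["tcp_rot"]).as_matrix(); return np.round(o["tcp_pos"],4),np.degrees(np.arctan2(r[1,1],r[0,1])),r[2,2]
E
python3 - <<'E'
from geo import *
print(yaw(),M,P,knob(0,0))
c=(.183,.598,.223,73.0)
k=knob(0,0)
rows(c,[(.183,.598,.33,73),(k[0],k[1],.33,103)])
E
```

```text
(array([0.1825, 0.5972, 0.2218]), np.float64(72.99521158760489), np.float64(-0.9999986401848386)) [0.5414252  0.20882041 0.19649296] [0.54628501 0.20999612 0.1878327 ] [np.float64(0.5215), np.float64(0.204), np.float64(0.21300000000000002), 103.6]
0.000 0.000 -0.214 -0.000; -0.878 -0.556 -0.214 -1.000
```

Request:
{"name": "jog_arm", "arguments": {
  "increments": "0 0 -0.214 0; 0 0 -0.214 0; -0.878 -0.556 -0.214 -1; -0.878 -0.556 -0.214 -1; -0.878 -0.556 -0.214 -1; -0.878 -0.556 -0.214 -1; -0.878 -0.556 -0.214 -1; -0.878 -0.556 -0.214 -1; -0.878 -0.556 -0.214 -1; -0.878 -0.556 -0.214 -1; -0.878 -0.556 -0.214 -1; -0.878 -0.556 -0.214 -1",
  "grip": 0.7,
  "grip_force": 40
}}

```text
t: 1.65
tcp_pos: [0.5224, 0.2016, 0.329]
tcp_rot: [-0.111, 0.994, -0.0, -0.0]
force: [-0.9, 0.4, -0.2]
gripper_width: 0.703
grasp_force: 0.0
```

```bash
cat >> geo.py <<'E'
TC=np.array([[.0009,.961,.2764,.0768],[1,-.0006,-.0011,.0002],[-.0009,.2764,-.961,-.162]])
def wproj(p,tp,rot):
    q=R.from_quat(rot).inv().apply(np.asarray(p)-tp); c=TC[:,:3].T@(q-TC[:,3]); v=np.array([c[0],-c[1],-c[2]])
    s=np.hypot(v[0],v[1]); th=np.arctan2(s,v[2]); return np.array([323.5,244.])+371.6*th*v[:2]/s
def circ(c,r,n=36):
    y=np.cross([0,0,1],A); y/=np.linalg.norm(y); x=np.cross(y,A)
    return [c+r*(np.cos(t)*x+np.sin(t)*y) for t in np.linspace(0,2*np.pi,n)]
E
python3 - <<'E'
from geo import *
o=get_obs(); im=read_camera("wrist")["image"][:,:,::-1].copy()
np.savez("w1.npz",im=im,tp=o["tcp_pos"],r=o["tcp_rot"]); print(yaw())
big=cv2.resize(im,(800,600),interpolation=2)
for c,r,col in [(K+.016*A,.017,(0,255,0)),(M,.031,(0,255,255)),(M,.026,(255,255,0))]:
    q=np.array([wproj(p,o["tcp_pos"],o["tcp_rot"]) for p in circ(c,r)]); print(q.mean(0))
    cv2.polylines(big,[np.int32(q*1.25)],True,col,1)
cv2.imwrite("pics/w1.png",big)
E
```

```text
(array([0.5212, 0.2028, 0.329 ]), np.float64(102.88137676050093), np.float64(-0.9999987802263038))
[326.35062631 240.76998417]
[326.24145261 257.60013617]
[326.24558944 257.65718182]
```

View pics/w1.png

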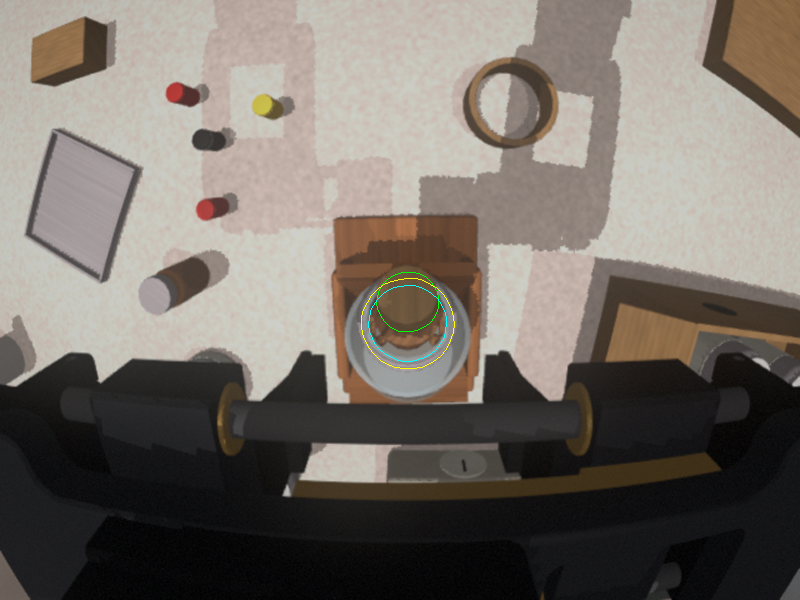

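The overlay shows the modelled knob and rim (around (408,302) and (408,322) in the picture) sitting on the real ones. I'll descend and grip.

Request:
{"name": "jog_arm", "arguments": {
  "increments": "0 0 0.1 -0.02; 0 0 0.17 -0.02; 0 0 0.234 -0.02; 0 0 0.234 -0.02"
}}

```text
t: 2.2
tcp_pos: [0.5181, 0.2043, 0.2103]
tcp_rot: [-0.119, 0.993, -0.0, -0.003]
force: [0.2, 0.5, -0.1]
gripper_width: 0.701
grasp_force: 0.0
```

Request:
{"name": "jog_arm", "arguments": {
  "increments": "0 0 0 0; 0 0 0 0; 0 0 0 0; 0 0 0 0",
  "grip": 0.2,
  "grip_force": 40
}}

```text
t: 2.7
tcp_pos: [0.5215, 0.2031, 0.2141]
tcp_rot: [-0.119, 0.993, -0.0, 0.001]
force: [-2.2, -1.7, 5.9]
gripper_width: 0.377
grasp_force: 42.7
```

Run:
```python
from geo import *
o=get_obs();print(yaw(),o["force"],o["moment"],o["gripper_width"]*87)
c=knob(0,0)
rows(c,[knob(-10,0),knob(-20,0),knob(-10,.00075),knob(0,.0015),knob(10,.00225),knob(20,.003),knob(10,.00375),knob(0,.0045),knob(0,.0045)])
```

```text
(array([0.5215, 0.2031, 0.2141]), np.float64(103.61453652877348), np.float64(-0.9999988089109317)) [-2.17911336 -1.72975219  5.92513003] [-0.24087429  0.37522845  0.06738956] 32.80701896419648
-0.001 0.009 -0.000 0.333; -0.003 0.017 -0.000 0.667; -0.000 0.009 -0.001 0.333; 0.001 0.000 -0.003 -0.000; 0.001 -0.009 -0.004 -0.333; -0.000 -0.018 -0.005 -0.667; 0.003 -0.010 -0.006 -0.333; 0.005 -0.000 -0.008 -0.000; 0.005 -0.000 -0.008 -0.000
```

Request:
{"name": "jog_arm", "arguments": {
  "increments": "-0.001 0.009 0 0.333; -0.003 0.017 0 0.667; -0.003 0.017 0 0.667"
}}

```text
t: 3.08
tcp_pos: [0.5207, 0.2113, 0.2138]
tcp_rot: [0.055, 0.998, -0.001, 0.0]
force: [-1.8, -4.2, 6.7]
gripper_width: 0.379
grasp_force: 44.4
```

Run:
```python
from geo import *
o=get_obs();print(yaw(),o["force"],o["moment"],o["gripper_width"]*87, knob(-20,0))
c=knob(-20,0)
rows(c,[knob(-10,.00075),knob(0,.0015),knob(10,.00225),knob(20,.003),knob(10,.00375),knob(0,.0045),knob(-10,.00525),knob(-20,.006)])
```

```text
(array([0.5207, 0.2113, 0.2138]), np.float64(83.6470165806568), np.float64(-0.9999991071304168)) [-1.83867305 -4.21595716  6.72799239] [-0.66775992  0.3577999  -0.3040991 ] 32.93197836007239 [np.float64(0.5209439235761577), np.float64(0.21283858165537733), np.float64(0.21300000000000002), 83.6]
-0.000 -0.009 -0.001 -0.333; -0.002 -0.018 -0.003 -0.667; -0.005 -0.027 -0.004 -1.000; -0.010 -0.035 -0.005 -1.333; -0.004 -0.027 -0.006 -1.000; 0.001 -0.019 -0.008 -0.667; 0.004 -0.010 -0.009 -0.333; 0.006 -0.000 -0.010 -0.000
```

Request:
{"name": "jog_arm", "arguments": {
  "increments": "0 -0.009 -0.001 -0.333; -0.002 -0.018 -0.003 -0.667"
}}

```text
t: 3.32
tcp_pos: [0.5212, 0.2033, 0.214]
tcp_rot: [-0.122, 0.993, 0.001, 0.001]
force: [1.4, 2.2, -2.4]
gripper_width: 0.374
grasp_force: 43.8
```

Run:
```python
from geo import *
o=get_obs();print(yaw(),o["force"],o["moment"])
c=knob(0,.0015)
rows(c,[knob(10,.00225),knob(20,.003),knob(10,.00375),knob(0,.0045),knob(-10,.00525),knob(-20,.006),knob(-10,.00675),knob(0,.0075)])
```

```text
(array([0.5212, 0.2033, 0.214 ]), np.float64(104.0361779771782), np.float64(-0.9999975482939729)) [ 1.3816011   2.18257577 -2.39869703] [ 0.27256395 -0.2639244  -0.23006082]
-0.000 -0.009 -0.001 -0.333; -0.002 -0.018 -0.003 -0.667; 0.001 -0.010 -0.004 -0.333; 0.003 -0.000 -0.005 -0.000; 0.003 0.010 -0.006 0.333; 0.001 0.019 -0.008 0.667; 0.004 0.010 -0.009 0.333; 0.006 -0.000 -0.010 -0.000
```

Request:
{"name": "jog_arm", "arguments": {
  "increments": "0 -0.009 -0.001 -0.333; -0.002 -0.018 -0.003 -0.667; 0.001 -0.01 -0.004 -0.333; 0.003 0 -0.005 0; 0.003 0.01 -0.006 0.333; 0.001 0.019 -0.008 0.667; 0.004 0.01 -0.009 0.333; 0.006 0 -0.01 0"
}}

```text
t: 4.32
tcp_pos: [0.5186, 0.2024, 0.219]
tcp_rot: [-0.122, 0.992, 0.0, 0.001]
force: [2.5, 1.2, -4.2]
gripper_width: 0.379
grasp_force: 43.1
```

Run:
```python
from geo import *
o=get_obs();print(yaw(),o["force"],o["moment"])
c=knob(0,.0075)
rows(c,[knob(s*a,.0075+.0009*(i+1)) for i,(s,a) in enumerate([(1,10),(1,20),(1,10),(1,0),(-1,10),(-1,20),(-1,10),(1,0)])])
im=read_camera("side")["image"][:,:,::-1]
im2=read_camera("top")["image"][:,:,::-1]
cv2.imwrite("pics/r1.png",np.hstack([cv2.resize(im[130:240,190:290],None,fx=4,fy=4,interpolation=2),cv2.resize(im2[190:300,175:275],None,fx=4,fy=4,interpolation=2)]))
```

```text
(array([0.5186, 0.2024, 0.219 ]), np.float64(104.04284381035511), np.float64(-0.9999973303103132)) [ 2.4958369   1.15630533 -4.22206348] [ 0.38107806 -0.39714134 -0.20621047]
-0.000 -0.010 -0.002 -0.333; -0.002 -0.021 -0.003 -0.667; 0.002 -0.011 -0.005 -0.333; 0.004 0.000 -0.006 -0.000; 0.004 0.011 -0.008 0.333; 0.002 0.022 -0.009 0.667; 0.005 0.011 -0.011 0.333; 0.007 0.000 -0.012 -0.000
```

View pics/r1.png

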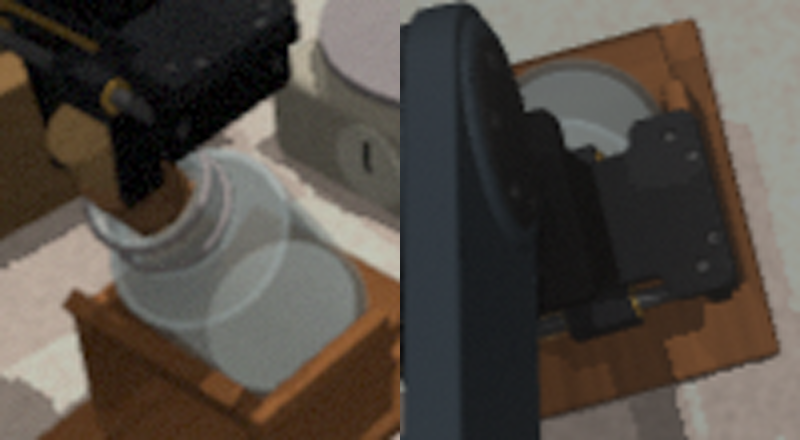

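The side view shows the jar still down (left edge of the rim at (85,210) in the crop, as before) and the knob held. The pull is only about 5 N, so I'll keep rocking.

Request:
{"name": "jog_arm", "arguments": {
  "increments": "0 -0.01 -0.002 -0.333; -0.002 -0.021 -0.003 -0.667; 0.002 -0.011 -0.005 -0.333; 0.004 0 -0.006 0; 0.004 0.011 -0.008 0.333; 0.002 0.022 -0.009 0.667; 0.005 0.011 -0.011 0.333; 0.007 0 -0.012 0"
}}

```text
t: 5.42
tcp_pos: [0.5151, 0.2013, 0.2253]
tcp_rot: [-0.12, 0.993, -0.0, 0.001]
force: [2.0, 0.2, -1.8]
gripper_width: 0.377
grasp_force: 43.6
```

Run:
```python
from geo import *
o=get_obs();print(yaw(),o["force"],o["moment"])
c=knob(0,.0147)
rows(c,[knob(s*a,.0147+.001*(i+1)) for i,(s,a) in enumerate([(1,10),(1,20),(1,10),(1,0),(-1,10),(-1,20),(-1,10),(1,0)])]+[knob(0,.035),knob(0,.05),knob(0,.07),knob(0,.09)])
```

```text
(array([0.5151, 0.2013, 0.2253]), np.float64(103.7981840063163), np.float64(-0.9999985048341644)) [ 2.03958955  0.24932205 -1.75363737] [ 0.07729906 -0.30881124 -0.17568319]
-0.000 -0.012 -0.002 -0.333; -0.002 -0.023 -0.003 -0.667; 0.002 -0.012 -0.005 -0.333; 0.004 -0.000 -0.007 -0.000; 0.004 0.012 -0.009 0.333; 0.002 0.025 -0.010 0.667; 0.006 0.013 -0.012 0.333; 0.008 -0.000 -0.014 -0.000; 0.020 -0.000 -0.035 -0.000; 0.035 -0.000 -0.061 -0.000; 0.055 -0.000 -0.096 -0.000; 0.075 -0.000 -0.130 -0.000
```

Request:
{"name": "jog_arm", "arguments": {
  "increments": "0 -0.012 -0.002 -0.333; -0.002 -0.023 -0.003 -0.667; 0.002 -0.012 -0.005 -0.333; 0.004 0 -0.007 0; 0.004 0.012 -0.009 0.333; 0.002 0.025 -0.01 0.667; 0.006 0.013 -0.012 0.333; 0.008 0 -0.014 0; 0.008 0 -0.014 0"
}}

```text
t: 6.55
tcp_pos: [0.5104, 0.2005, 0.2322]
tcp_rot: [-0.116, 0.993, 0.0, -0.0]
force: [-0.3, 1.1, -0.7]
gripper_width: 0.378
grasp_force: 43.7
```

Run:
```python
from geo import *
o=get_obs();print(yaw(),o["force"],o["moment"])
```

```text
(array([0.5104, 0.2005, 0.2322]), np.float64(103.37118876165826), np.float64(-0.9999998946510747)) [-0.2937011   1.10975464 -0.74093904] [0.07420392 0.01234234 0.03441803]
```

Request:
{"name": "jog_arm", "arguments": {
  "increments": "0.012 0 -0.021 0; 0.027 0 -0.047 0; 0.047 0 -0.082 0; 0.067 0 -0.116 0; 0.067 0 -0.16 0; 0.067 0 -0.16 0"
}}

```text
t: 7.3
tcp_pos: [0.4788, 0.1929, 0.3147]
tcp_rot: [-0.118, 0.993, 0.0, 0.003]
force: [0.2, -0.1, -0.8]
gripper_width: 0.377
grasp_force: 43.7
```

Run:
```python
from geo import *
print(yaw()); p=knob(0,.0227); w=np.radians(103.6)
c=(p[0]-np.sin(w)*.0335,p[1]+np.cos(w)*.0335,p[2]+.08,103.6); print(c)
im=read_camera("side")["image"][:,:,::-1]
cv2.imwrite("pics/r2.png",cv2.resize(im[60:280,120:340],None,fx=2.7,fy=2.7,interpolation=2))
rows(c,[(.40,.05,.30,103.6),(.53,-.205,.30,103.6)])
```

```text
(array([0.4788, 0.1929, 0.3147]), np.float64(103.59026689504023), np.float64(-0.9999836264253631))
(np.float64(0.4779075491240522), np.float64(0.19345387622734883), np.float64(0.31265877666590675), 103.6)
0.219 -0.242 0.025 -0.000; 0.086 -0.799 0.025 -0.000
```

View pics/r2.png

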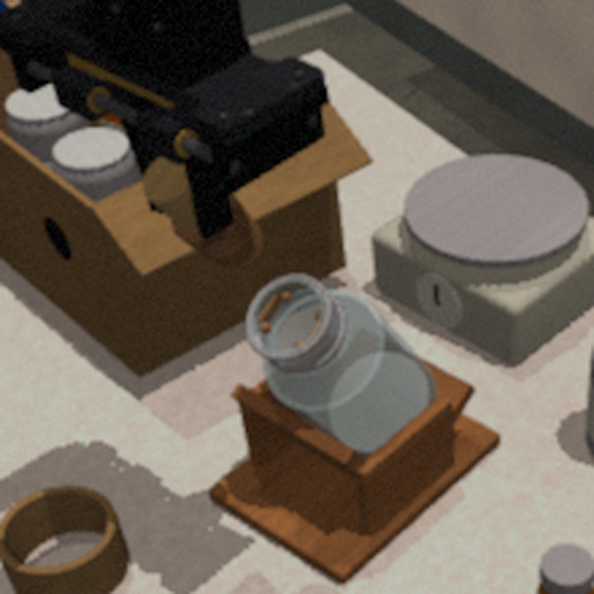

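The stopper is out and still held at its lean, with its bottom near (232,245) in the crop. The jar is down and its open mouth is near (292,320). Next I'll carry the stopper to the tray.

Run:
```python
from geo import *
c=(.4779,.1935,.3127,103.6)
rows(c,[(.5235,-.2127,.30,103.6),(.5235,-.2127,.10,103.6)])
print(proj("side",M),"obs",(228,178.4))
```

```text
0.102 -0.811 0.025 -0.000; 0.102 -0.811 0.425 -0.000
[226.27322238 176.96520216] obs (228, 178.4)
```

Request:
{"name": "jog_arm", "arguments": {
  "increments": "0.102 -0.4 0.025 0; 0.102 -0.811 0.025 0; 0.102 -0.811 0.025 0; 0.102 -0.811 0.025 0; 0.102 -0.811 0.025 0; 0.102 -0.811 0.025 0; 0.102 -0.811 0.2 0; 0.102 -0.811 0.3 0; 0.102 -0.811 0.4 0; 0.102 -0.811 0.46 0; 0.102 -0.811 0.46 0; 0.102 -0.811 0.46 0"
}}

```text
t: 8.85
tcp_pos: [0.5244, -0.2139, 0.0829]
tcp_rot: [-0.118, 0.993, -0.0, 0.001]
force: [-0.2, 0.1, -0.3]
gripper_width: 0.376
grasp_force: 43.7
```

Request:
{"name": "jog_arm", "arguments": {
  "increments": "0 0 0.03 0; 0 0 0.05 0; 0 0 0.05 0"
}}

```text
t: 9.22
tcp_pos: [0.5232, -0.2131, 0.0565]
tcp_rot: [-0.118, 0.993, 0.0, -0.001]
force: [0.1, -0.7, -0.6]
gripper_width: 0.38
grasp_force: 43.7
```

Request:
{"name": "jog_arm", "arguments": {
  "increments": "0 0 0 0; 0 0 0 0; 0 0 0 0; 0 0 0 0",
  "grip_force": 3
}}

```text
t: 9.72
tcp_pos: [0.5238, -0.2135, 0.0572]
tcp_rot: [-0.118, 0.993, -0.0, 0.0]
force: [-0.4, -0.6, -1.1]
gripper_width: 0.386
grasp_force: 4.1
```

Run:
```python
from geo import *
print(yaw())
im=read_camera("side")["image"][:,:,::-1]; im2=read_camera("wrist")["image"][:,:,::-1]
cv2.imwrite("pics/p1.png",np.hstack([cv2.resize(im[300:460,300:460],(400,400)),cv2.resize(im2[120:360,200:440],(400,400))]))
```

```text
(array([ 0.5238, -0.2135,  0.0572]), np.float64(103.5960379789686), np.float64(-0.9999999350208761))
```

View pics/p1.png

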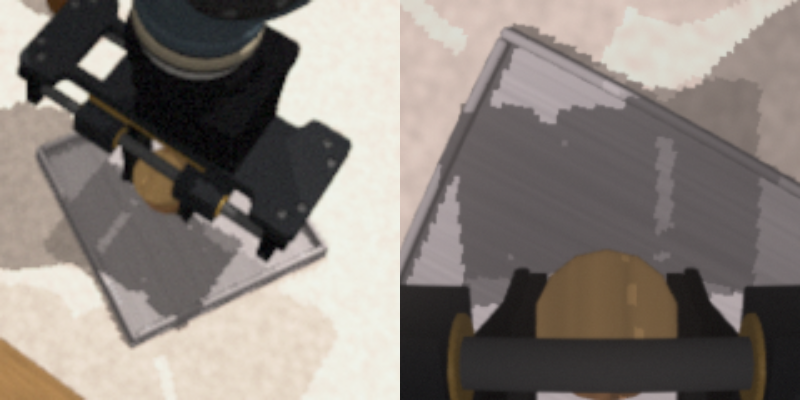

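Request:
{"name": "jog_arm", "arguments": {
  "increments": "0 0 0.005 0; 0 0 0.01 0; -0.008 0 0.01 0; -0.016 0 0.01 0; -0.024 0 0.01 0; -0.032 0 0.01 0; -0.04 0 0.01 0; -0.048 0 0.01 0; -0.056 0 0.01 0; -0.064 0 0.01 0; -0.072 0 0.01 0; -0.072 0 0.01 0"
}}

```text
t: 11.32
tcp_pos: [0.559, -0.205, 0.052]
tcp_rot: [-0.118, 0.993, -0.0, 0.0]
force: [-0.3, 0.2, -0.2]
gripper_width: 0.388
grasp_force: 3.0
```

Run:
```python
from geo import *
o=get_obs(); print(yaw(),o["force"],o["moment"])
im2=read_camera("wrist")["image"][:,:,::-1];im=read_camera("side")["image"][:,:,::-1]
cv2.imwrite("pics/p2.png",np.hstack([cv2.resize(im[300:460,300:460],(400,400)),cv2.resize(im2[120:360,200:440],(400,400))]))
```

```text
(array([ 0.559, -0.205,  0.052]), np.float64(103.61104598164599), np.float64(-0.9999999680862606)) [-0.26588375  0.16657487 -0.15270501] [-0.017539    0.019465    0.04854893]
```

View pics/p2.png

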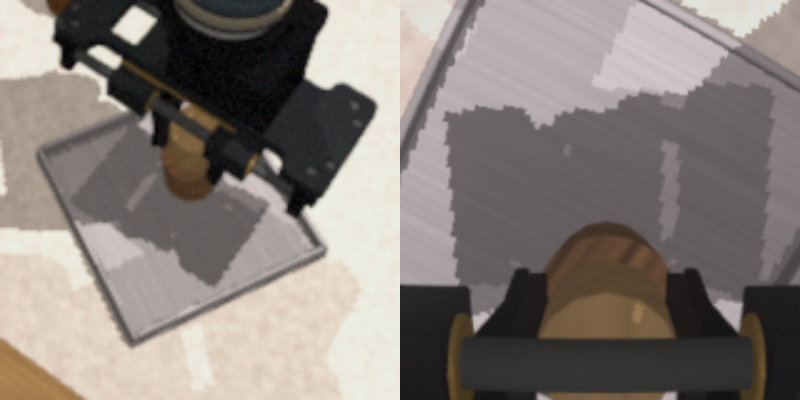

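Run:
```python
from geo import *
o=get_obs(); tp,r=o["tcp_pos"],o["tcp_rot"]
x=np.array([np.cos(np.radians(13.6)),np.sin(np.radians(13.6)),0]); z=np.array([0,0,1.])
for a in [-20,-10,-5,0,5,10,20,30]:   # + = top leaning to robot
    s,c=np.sin(np.radians(a)),np.cos(np.radians(a)); ax=-s*x+c*z; ex=c*x+s*z; yv=np.cross(z,x); kc=tp+[0,0,.019]
    f=lambda h,R_: min(wproj(kc+(h-.068)*ax+R_*(np.cos(t)*ex+np.sin(t)*yv),tp,r)[1] for t in np.linspace(0,6.28,60))
    print(a,[round(f(h,R_)) for h,R_ in [(.084,.017),(.052,.017),(.044,.022),(0,.018)]])
```

```text
-20 [325, 270, 249, 207]
-10 [314, 271, 253, 223]
-5 [309, 272, 255, 232]
0 [303, 274, 258, 241]
5 [299, 276, 261, 250]
10 [294, 278, 264, 259]
20 [286, 283, 272, 278]
30 [279, 289, 281, 298]
```

The plug now shows below the knob in the wrist view. Its front edge is at about v=253, which the model puts at a lean of roughly 6°. I'll drag it a little more and release.

Request:
{"name": "jog_arm", "arguments": {
  "increments": "-0.008 0 0 0; -0.014 0 0 0; -0.014 0 0 0"
}}

```text
t: 11.8
tcp_pos: [0.5658, -0.2034, 0.0521]
tcp_rot: [-0.118, 0.993, -0.0, 0.0]
force: [0.7, -0.6, -1.0]
gripper_width: 0.387
grasp_force: 3.0
```

Request:
{"name": "jog_arm", "arguments": {
  "increments": "0 0 0 0; 0 0 0 0; 0 0 0 0; 0 0 -0.06 0; 0 0 -0.16 0; 0 0 -0.26 0; 0 0 -0.36 0; 0 0 -0.4 0; 0 0 -0.4 0",
  "grip": 0.65
}}

```text
t: 12.92
tcp_pos: [0.5664, -0.2039, 0.2542]
tcp_rot: [-0.118, 0.993, -0.001, 0.002]
force: [0.4, -0.0, -0.2]
gripper_width: 0.647
grasp_force: 0.0
```

Run:
```python
from geo import *
o=get_obs(); print(yaw(),o["force"])
im2=read_camera("wrist")["image"][:,:,::-1];im=read_camera("side")["image"][:,:,::-1]
cv2.imwrite("pics/w2full.png",im2)
cv2.imwrite("pics/p3.png",np.hstack([cv2.resize(im[280:440,300:460],(400,400)),cv2.resize(im2[120:360,200:440],(400,400))]))
tp,r=o["tcp_pos"],o["tcp_rot"]
print("canister pred wrist",wproj([.4503,-.025,.045],tp,r))
np.savez("w2.npz",im=im2,tp=tp,r=r)
```

```text
(array([ 0.5664, -0.2039,  0.2542]), np.float64(103.59296776012845), np.float64(-0.9999885110919231)) [ 0.39058163 -0.02543323 -0.18012423]
canister pred wrist [510.53736615 153.76781106]
```

View pics/p3.png

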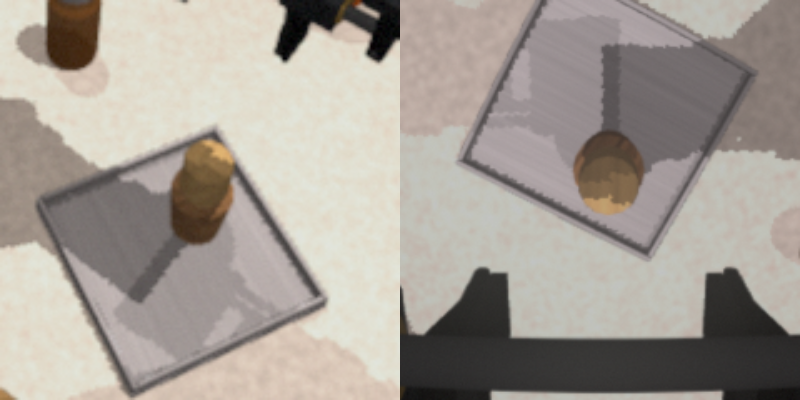

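The stopper stands upright on the tray (side crop around (200,195)). Next is the canister.

Run:
```python
from geo import *
d=np.load("w2.npz"); im,tp,r=d["im"],d["tp"],d["r"]
g=im.max(2)[115:195,470:550]; m=(g<75).astype(np.uint8)
n,l,s,c=cv2.connectedComponentsWithStats(m); print(s,c+[470,115], g.min())
for i in range(1,n):
  if s[i,4]>40:
    q=c[i]+[470,115]
    print(q,least_squares(lambda p:wproj([*p,.0225],tp,r)-q,[.45,-.025]).x)
```

```text
[[   0    0   80   80 5897]
 [  17   26   32   20  503]] [[510.09632016 154.8368662 ]
 [502.50894632 150.55069583]] 45
[502.50894632 150.55069583] [ 0.44762392 -0.0243781 ]
```

Run:
```python
from geo import *
c=(.5653,-.2026,.2527,103.6)
rows(c,[(.449,-.0247,.20,103.6),(.449,-.0247,.10,103.6),(.449,-.0247,.023,103.6)])
print(onz("top",337,228,.1))
```

```text
0.142 0.401 0.105 -0.000; 0.142 0.401 0.305 -0.000; 0.142 0.401 0.459 -0.000
[ 0.59802223 -0.02751563  0.1       ]
```

Request:
{"name": "jog_arm", "arguments": {
  "increments": "0.142 0.401 0.105 0; 0.142 0.401 0.105 0; 0.142 0.401 0.105 0; 0.142 0.401 0.105 0; 0.142 0.401 0.105 0; 0.142 0.401 0.105 0",
  "grip": 0.5
}}

```text
t: 13.78
tcp_pos: [0.4502, -0.0258, 0.1991]
tcp_rot: [-0.118, 0.993, -0.0, 0.0]
force: [0.2, -0.5, 0.6]
gripper_width: 0.502
grasp_force: 0.0
```

Run:
```python
from geo import *
o=get_obs(); im=read_camera("wrist")["image"][:,:,::-1]
tp,r=o["tcp_pos"],o["tcp_rot"]; print(yaw())
q=wproj([.449,-.0247,.0225],tp,r); print(q); u,v=map(int,q)
g=im.max(2)[v-45:v+46,u-45:u+46]; n,l,s,c=cv2.connectedComponentsWithStats((g<75).astype(np.uint8))
for i in range(1,n):
  if s[i,4]>40:
    p=c[i]+[u-45,v-45]; print(s[i],p,least_squares(lambda x:wproj([*x,.0225],tp,r)-p,[.45,-.025]).x)
cv2.imwrite("pics/c1.png",cv2.resize(im[v-60:v+60,u-80:u+80],None,fx=4,fy=4))
```

```text
(array([ 0.4506, -0.0262,  0.1994]), np.float64(103.56099236362407), np.float64(-0.9999993982223311))
[324.41387385 221.85887391]
[ 33  30  24  31 595] [323.7394958  221.46386555] [ 0.44878128 -0.02540089]
```

View pics/c1.png

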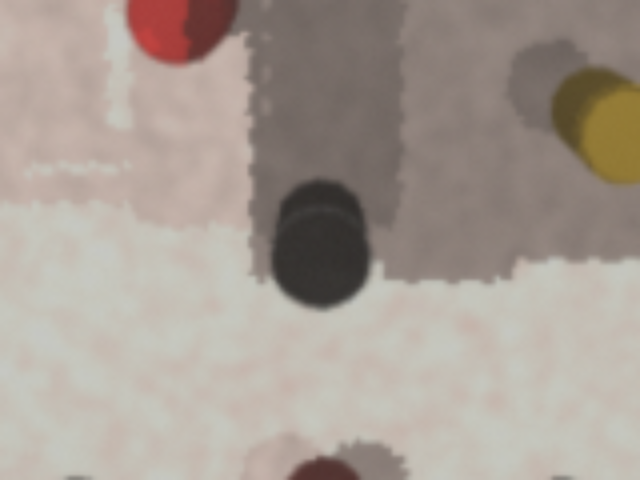

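The black canister is centred between the fingers, at (323,221) in the wrist image. I'll descend and grip.

Request:
{"name": "jog_arm", "arguments": {
  "increments": "0 0 0.1 0; 0 0 0.2 0; 0 0 0.28 0; 0 0 0.34 0; 0 0 0.354 0; 0 0 0.354 0; 0 0 0.354 0"
}}

```text
t: 14.7
tcp_pos: [0.4504, -0.0257, 0.0235]
tcp_rot: [-0.118, 0.993, -0.001, 0.001]
force: [0.4, -0.6, 0.3]
gripper_width: 0.5
grasp_force: 0.0
```

Request:
{"name": "jog_arm", "arguments": {
  "increments": "0 0 0 0; 0 0 0 0; 0 0 0 0; 0 0 0 0; 0 0 -0.1 0; 0 0 -0.2 0; 0 0 -0.3 0; 0 0 -0.4 0; 0 0 -0.5 0; 0 0 -0.54 0; 0 0 -0.54 0",
  "grip": 0.1,
  "grip_force": 12
}}

```text
t: 16.08
tcp_pos: [0.45, -0.0253, 0.2939]
tcp_rot: [-0.118, 0.993, -0.001, 0.002]
force: [0.6, 1.0, -0.1]
gripper_width: 0.242
grasp_force: 12.0
```

Run:
```python
from geo import *
c=(.449,-.0247,.293,103.6)
x=np.array([np.cos(np.radians(13.6)),np.sin(np.radians(13.6)),0])
t=M+.004*x
rows(c,[(*t[:2],.293,103.6)]); print(t)
```

```text
-0.297 0.410 -0.000 -0.000
[0.54531304 0.20976098 0.19649296]
```

Request:
{"name": "jog_arm", "arguments": {
  "increments": "-0.2 0.25 -0.08 0; -0.409 0.41 -0.08 0; -0.409 0.41 -0.08 0; -0.409 0.41 -0.08 0; -0.409 0.41 -0.08 0; -0.409 0.41 -0.08 0; -0.409 0.41 -0.08 0; -0.409 0.41 -0.08 0; -0.409 0.41 -0.08 0"
}}

```text
t: 17.2
tcp_pos: [0.5995, 0.221, 0.3325]
tcp_rot: [-0.118, 0.993, -0.0, -0.0]
force: [-0.3, 1.0, -0.9]
gripper_width: 0.244
grasp_force: 12.0
```

```bash
cat > fit.py <<'E'
from geo import *
import itertools
o=get_obs(); im=read_camera("wrist")["image"][:,:,::-1].copy(); np.savez("w3.npz",im=im,tp=o["tcp_pos"],r=o["tcp_rot"]); print(yaw())
side=cv2.resize(cv2.imread("pics/r2.png"),(220,220),interpolation=cv2.INTER_AREA)
x=np.array([np.cos(np.radians(YJ)),np.sin(np.radians(YJ)),0]); y=np.cross([0,0,1],x)
def grad(i):
    g=cv2.GaussianBlur(cv2.cvtColor(i,cv2.COLOR_BGR2GRAY).astype(np.float32),(0,0),.8)
    return np.hypot(cv2.Sobel(g,-1,1,0),cv2.Sobel(g,-1,0,1))
w1=np.load("w1.npz")
V={"side":(grad(side),lambda p:proj("side",p)-[120,60]),
"w1":(grad(w1["im"]),lambda p:wproj(p,w1["tp"],w1["r"])),
"w3":(grad(im),lambda p:wproj(p,o["tcp_pos"],o["tcp_rot"]))}
def score(n,d):
    g,f=V[n]; c=M+d[0]*x+d[1]*y+d[2]*np.array([0,0,1.]); s=[]
    for r in (.026,.031):
        q=np.array([f(p) for p in circ(c,r,30)],np.float32)
        s.append(cv2.remap(g,q[:,:1],q[:,1:],cv2.INTER_LINEAR).mean())
    return sum(s)
print({n:f(M) for n,(g,f) in V.items()})
G=np.arange(-5,5.1,1)*1e-3
S={n:np.array([[[score(n,(a,b,c)) for c in G[2:-2:2]] for b in G] for a in G]) for n in V}
for n in V:
    k=np.unravel_index(S[n].argmax(),S[n].shape); print(n,G[k[0]],G[k[1]],G[2:-2:2][k[2]],S[n].max(),S[n].mean())
T=sum(S[n]/S[n].max() for n in V); k=np.unravel_index(T.argmax(),T.shape); print("all",G[k[0]],G[k[1]],G[2:-2:2][k[2]],T.max(),T[5,5,3])
print(np.round(T.max((0,2)),2),np.round(T.max((1,2)),2),np.round(T.max((0,1)),2))
E
python3 fit.py
```

```text
(array([0.5996, 0.2212, 0.3327]), np.float64(103.52252010837451), np.float64(-0.9999999961253175))
{'side': array([106.27322238, 116.96520216]), 'w1': array([326.26189901, 258.25194693]), 'w3': array([325.02074704, 161.75814566])}
side -0.001 0.0 0.003 175.62256 153.41641
w1 -0.003 -0.001 -0.001 123.52107 72.5911
w3 -0.005 -0.001 -0.001 194.45435 116.15597
all -0.005 -0.001 0.003 2.865636 2.183507
[2.19 2.17 2.2  2.51 2.87 2.77 2.42 2.24 2.32 2.37 2.3 ] [2.87 2.61 2.44 2.35 2.28 2.25 2.17 2.11 2.03 1.98 1.95] [2.55 2.68 2.73 2.87]
```

Run:
```python
src=open("fit.py").read().split("G=np.arange")[0]
src=src.replace('o=get_obs(); im=read_camera("wrist")["image"][:,:,::-1].copy(); np.savez("w3.npz",im=im,tp=o["tcp_pos"],r=o["tcp_rot"]); print(yaw())','w=np.load("w3.npz"); im=w["im"]; o=dict(tcp_pos=w["tp"],tcp_rot=w["r"])')
exec(src)
X=np.arange(-10,3,1)*1e-3; Y=np.arange(-2,1.1,.5)*1e-3; Z=np.arange(-2,9,1)*1e-3
S={n:np.array([[[score(n,(a,b,c)) for c in Z] for b in Y] for a in X]) for n in V}
T=sum(S[n]/S[n].max() for n in V)
k=np.unravel_index(T.argmax(),T.shape); print(X[k[0]],Y[k[1]],Z[k[2]],T.max(),[S[n][k]/S[n].max() for n in V])
print(np.round(T.max((0,2)),2),np.round(T.max((1,2)),2),np.round(T.max((0,1)),2))
```

```text
{'side': array([106.27322238, 116.96520216]), 'w1': array([326.26189901, 258.25194693]), 'w3': array([325.02074704, 161.75814566])}
-0.005 -0.0005 0.003 2.8419108 [np.float32(0.9108094), np.float32(0.9651433), np.float32(0.9659581)]
[2.51 2.67 2.82 2.84 2.75 2.59 2.4 ] [2.4  2.38 2.32 2.65 2.83 2.84 2.62 2.42 2.28 2.26 2.23 2.14 2.08] [2.6  2.65 2.68 2.72 2.79 2.84 2.84 2.82 2.83 2.79 2.72]
```

Run:
```python
from geo import *
x=np.array([np.cos(np.radians(YJ)),np.sin(np.radians(YJ)),0]); y=np.cross([0,0,1],x)
c=np.array([.449,-.0247,.293])-x*-.2045+y*.205+[0,0,.04]; print(c)
M2=M-.005*x-.0006*y+[0,0,.003]; t=M2+.004*x; print(M2,t)
rows((*c,103.6),[(*t[:2],h,103.6) for h in (.30,.25,.225,.2105)])
```

```text
[0.59956189 0.22263857 0.333     ]
[0.53670648 0.20706153 0.19949296] [0.54059432 0.20800209 0.19949296]
0.122 -0.001 0.066 -0.000; 0.122 -0.001 0.166 -0.000; 0.122 -0.001 0.216 -0.000; 0.122 -0.001 0.245 -0.000
```

Request:
{"name": "jog_arm", "arguments": {
  "increments": "0.06 0.002 0.066 0; 0.122 0.002 0.066 0; 0.122 0.002 0.12 0; 0.122 0.002 0.166 0; 0.122 0.002 0.2 0; 0.122 0.002 0.22 0; 0.122 0.002 0.235 0; 0.122 0.002 0.245 0; 0.122 0.002 0.245 0; 0.122 0.002 0.245 0"
}}

```text
t: 18.5
tcp_pos: [0.5407, 0.2089, 0.2105]
tcp_rot: [-0.118, 0.993, 0.0, 0.0]
force: [-0.5, -0.2, -0.1]
gripper_width: 0.249
grasp_force: 12.0
```

Run:
```python
from geo import *
o=get_obs(); print(yaw(),o["force"],o["moment"],o["gripper_width"]*87)
```

```text
(array([0.5407, 0.2089, 0.2105]), np.float64(103.59900078526744), np.float64(-0.9999995380934317)) [-0.48920457 -0.15768566 -0.10794297] [ 0.04500012 -0.0412246   0.02171588] 21.649083758699774
```

Request:
{"name": "jog_arm", "arguments": {
  "increments": "0 0 0 0; 0 0 0 0; 0 0 0 0; 0 0 0 0; 0 0 0 0; 0 0 0 0",
  "grip": 0.42
}}

```text
t: 19.25
tcp_pos: [0.5404, 0.2088, 0.21]
tcp_rot: [-0.118, 0.993, -0.0, -0.0]
force: [-0.8, 0.6, 0.2]
gripper_width: 0.422
grasp_force: 0.0
```

Request:
{"name": "jog_arm", "arguments": {
  "increments": "0 0 -0.05 0; 0 0 -0.15 0; 0 0 -0.25 0; -0.12 0 -0.28 0; -0.12 0 -0.28 0; -0.12 0 -0.28 0; -0.12 0 -0.28 0; -0.12 0 -0.28 0"
}}

```text
t: 20.25
tcp_pos: [0.5978, 0.2228, 0.3497]
tcp_rot: [-0.118, 0.993, -0.0, -0.001]
force: [0.0, -0.1, 0.2]
gripper_width: 0.423
grasp_force: 0.0
```

Run:
```python
from geo import *
o=get_obs(); im=read_camera("wrist")["image"][:,:,::-1].copy(); tp,r=o["tcp_pos"],o["tcp_rot"]; print(yaw(),o["force"])
np.savez("w4.npz",im=im,tp=tp,r=r)
for s in (0,.03,.06,.1,.15): print(s,wproj(M-.005*np.array([.97,.23,0])+[0,0,.003]-s*A,tp,r).round())
q=wproj(M,tp,r).astype(int)
g=im.max(2)[q[1]-70:q[1]+90,q[0]-70:q[0]+70]
n,l,s,c=cv2.connectedComponentsWithStats((g<62).astype(np.uint8)); print([(a.tolist(),(b+q-70).round(0).tolist()) for a,b in zip(s,c) if a[4]>30])
sd=read_camera("side")["image"][:,:,::-1]; g=sd.max(2)[150:260,195:300]
n,l,s,c=cv2.connectedComponentsWithStats((g<62).astype(np.uint8)); print("side",[(a.tolist(),(b+[195,150]).round(0).tolist()) for a,b in zip(s,c) if a[4]>30])
cv2.imwrite("side_end.png",sd)
```

```text
(array([0.598 , 0.2228, 0.3499]), np.float64(103.60297254606962), np.float64(-0.999999647766765)) [ 0.04829577 -0.07799251  0.15925485]
0 [323. 157.]
0.03 [323. 172.]
0.06 [323. 185.]
0.1 [323. 199.]
0.15 [323. 214.]
[([0, 0, 140, 160, 22400], [322.0, 172.0])]
side [([0, 0, 105, 110, 9921], [251.0, 208.0]), ([0, 0, 48, 36, 966], [213.0, 162.0]), ([25, 16, 13, 11, 40], [225.0, 170.0]), ([23, 55, 16, 11, 37], [225.0, 210.0]), ([51, 56, 14, 12, 96], [253.0, 212.0]), ([14, 59, 50, 49, 395], [229.0, 228.0])]
```

Run:
```python
import cv2,numpy as np
w3=np.load("w3.npz")["im"]; w4=np.load("w4.npz")["im"]
print("wrist now, gray, cols 275..370 step5, rows 130..240 step 5")
g=cv2.GaussianBlur(w4,(5,5),0).mean(2).astype(int); print(g[130:245:6,275:372:6])
a=cv2.imread("side_end.png").mean(2).astype(int)[185:235:4,220:285:4]; b=cv2.imread("pics/side0.png").mean(2).astype(int)[185:235:4,220:285:4]
print(a-b)
```

```text
wrist now, gray, cols 275..370 step5, rows 130..240 step 5
[[103 104 104 105 119 155 150 146 145 149 152 141  78  76  83  82  84]
 [102 102 101 131 144 110 108 110 112 112 111 127 152  82  81  80  83]
 [ 94  94 114 144 104 109 116 125 126 125 118 109 121 147  77  76  80]
 [ 80  79 136 108 100 100 134 132 131 137 133 107 101 134 102  67  68]
 [ 82  85 143 103 112 107 101 103 104 104 106 124 100 133 123  63  64]
 [ 76 107 148 105  93  97 100 102 103 104 103 102  89 128 121  72  65]
 [ 70 133 131 105  90  97 100 103 103 104 104 102  76 146  92 125  63]
 [120 112 100 127  80  91 100 102 103 104 103  79  81 133 100 118  80]
 [141 113 121 108 119  81 100 102 103 103 102  82 132  89 109 110 110]
 [140 116 122 107 103 136 123 117 105 121 136 127  92  91 119 111 127]
 [145 120 123 111 110 100 102 107 113 102  95 113  98 118 121 113 127]
 [150 121 127 134 112 116 139  93  91  90 124  99 137 130 122 117 111]
 [129 126 127 158 163 157 111 106  98  98 128 158 157 147 123 135  77]
 [ 77 151 131 163 164 165 165 131 121 120 162 160 158 155 125 137  70]
 [ 74 122 150 164 164 165 165 164 149 159 163 1
[... 603 characters left out ...]
  2   3   2   1   6   3   6   2   0   4   5   1   3   3   3]
 [  1   3   7   3   0   4   1   0   5   1   5   5   4   5   5   1   4]
 [  4   5   6   2   3   1 -37 -44 -27   0   0   3   3   5   2   2   5]
 [  4  -3   4   2   5   2 -15 -59 -50 -67   2   7   4   5   0   2   0]
 [  4  -2   4   5   1   6   0 -43 -62 -66 -15   2   4   3   5   2   4]
 [  2   1  -1   5   4   4   2   0 -20 -51   5   4   2   0   3   1   3]
 [ -2  -7   5   2   2   5   2   0   3   3   2   4  -7   4   1   3   4]
 [ -5   1  -4   2  -5  -3  -5   2   5   5   1   1   2   7  -2  11   7]
 [  3   1  -1  -2  -4  -2   0  -5  -2  -3   3   7  -1  -2   0  -2   6]
 [  5   5  -1   4   0   6  -8   8   3  -2   1   6   1   1   3   0  -7]]
```

Run:
```python
from geo import *
x=np.array([np.cos(np.radians(YJ)),np.sin(np.radians(YJ)),0])
M2=M-.005*x+[0,0,.003]
for s in (0,.05,.08,.1,.12,.14,.16): print(s,proj("side",M2-s*A).round(),"low wall",proj("side",M2-s*A-.034*np.array([np.cos(np.pi/6)*x[0],np.cos(np.pi/6)*x[1],.5])).round())
```

```text
0 [224. 177.] low wall [214. 192.]
0.05 [236. 188.] low wall [227. 202.]
0.08 [242. 194.] low wall [233. 208.]
0.1 [246. 198.] low wall [238. 211.]
0.12 [250. 201.] low wall [242. 215.]
0.14 [254. 205.] low wall [246. 218.]
0.16 [258. 208.] low wall [250. 221.]
```

The canister shows as a new dark blob at about (252,211) in the side view, 12–14 cm down inside the jar. The jar's pixels match the starting image, so it is still down in its cradle.

```bash
python3 -c "
from bench import *
print(hand_in())"
```

```text
the job is handed in; nothing more can be done
None
```

I handed the job in at about 20 s of robot time, and the hand-in returned no verdict: the stopper was rocked out and stands upright on the tray, the desiccant canister is deep inside the jar, and the jar looks unmoved in its cradle.

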